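Bowl on the dome, keeper arm to the next hole

ROBOT

A 6-joint arm with a two-finger parallel gripper is mounted at the origin on the work surface. World frame = base frame: x ahead of the robot, y to its left, z up, the work surface at z = 0. Lengths are in mm, angles in rad, forces in N, time in s.
With the tool pointing down it reaches from about 350 to 800 mm from the base axis. Payload 7.3 kg.
Tool frame: the origin (TCP) lies between the finger pads; the fingertips stand 11 mm ahead of it and the grasp point (between the pads) lies 8 mm behind it; z points along the fingers, x is the direction in which the jaws open and shut, and the axes are right-handed (so a half turn about z gives the same grasp; the last joint's range is limited). The gripper opens to 85 mm and grips with 20 to 120 N. Pads are 22 mm wide; open, the fingers measure 114 mm over their backs; the gripper's body (76 mm by 85 mm) begins 54 mm behind the grasp point. The pads swing forward as they close: fully open they stand 13 mm farther back than shut.
Start: joints at [-1.258, 0.342, 1.524, -0, 1.275, -0.146], TCP at [232.532, -470.715, 242.322] pointing down, gripper open.
Joint ranges: [-2.53, 2.53], [-0.77, 2.02], [0.04, 2.7], [-1, 4.14], [0.28, 2.66], [-3.11, 3.11]. Speed limits (rad/s): [2.57, 2.57, 3.14, 3.14, 3.14, 3.14].

INTERFACE

Orientations are given as a rotation vector (axis times angle).
In Python, from cell import observe, grab_frame, calibration, hand_in gives the robot as it stands.
- The arm moves only by the tool play_rows, never from a script. Its argument "plan" is a list of rows, each a list of 2 entries, a list of its own where there are three numbers: the shift along the tool's x, y, z normalised to -1 to 1, where 1 is 0.08 m, then the turn, a rotation vector about the tool's x, y, z normalised to -1 to 1, where 1 is 45 degrees. In form: [[[dx, dy, dz], [wx, wy, wz]], ...]. A call has 1 to 20 rows; each row is the pose to reach, as a shift and turn from the pose commanded when the call began, along the tool's axes at that moment; what a row does not reach only later rows make up. A row lasts 1/10 s, in which the tool goes at most 50 mm and 8.59 degrees, less where a joint would pass 70% of its speed; a pose out of reach is approached as far as the arm can. A call with a number of a shift or a turn outside -1 to 1 is refused whole. A call with a gripper value outside its range is refused whole. "fingers" is the opening, from -1 (shut) to 1 (fully open), so that 0 is half open, set as the call begins (left out, the last holds). The fingers move at their own pace and stop on an object; "newtons" is the grip in N (left out, the last holds). Time passes only in rows, so rows that repeat a pose let the fingers close. It gives the time, the measured TCP pose, the force and the opening at its end, in the units of the state.
- observe(): the state, without advancing time (a new reading comes with each control period).
- grab_frame(name): name is "scene" or "top"; returns (picture, depth): 384x512x3 uint8, red, green, blue; 384x512 float32, mm along the optical axis (not along the pixel's ray), 0 where there is no reading.
- calibration(name): a dict with "K" (3x3 intrinsics, pixels), "k1" (the pictures are not rectified: a ray, as slopes to the right and down, at radius r is drawn at 1 + k1 r^2 times it, then the intrinsics apply), "world_to_cam" (4x4, takes a point from world to camera coordinates). Camera axes: x right, y up, looking along -z (the intrinsics and any distortion apply to the point x, -y, -z); pixel columns grow to the right and rows downward; lengths in mm; the calibration is good to about 2 mm. A picture is of the moment at which its call begins. calibration takes no time and is no camera call.
- hand_in(): hands the job in, once; it reports no verdict.
The state is a dict: "time": time; "joint_pos": joint angles; "joint_vel": joint speeds; "joint_efforts": joint torques, N m; "ee_pos": TCP position; "tool_rot": TCP orientation; "contact_force": force on the tool from outside, world axes, zero at the start; "ft_torque": the same for the moment, N m; "finger_gap": finger opening in mm.
Only numpy, scipy, OpenCV 4.12 (cv2) and the standard library are available. Lean on these libraries where they do the work, as an engineer would, in place of code of your own. Each camera call takes 0.05 s, during which the arm holds its last target. There are 200 camera calls.

TASK

Set the upside-down tea bowl, still foot up, so that it balances on the domed chuck, and let go of it. Then pull up the spring lock plunger of the sliding sleeve, slide the sleeve to the next hole on the dome's side so that the pad of its keeper arm stands over the bowl's foot, and let the pin go fully home in that hole. Do not slide past it or the wrong way, knock the bowl against the sleeve or its arm, or disturb the other things; finish while still gripping the plunger's knob, with the pin held in the hole.

Things in the scene. Friction and masses are not known exactly. Their poses are not given: they have to be found in the camera images.
- bowl_mid (a point): Tan tea bowl (220 g), upside down on the table: rim 92 mm wide, 62 mm high. On top its round unglazed foot, 44 mm wide, 14 mm high, to be gripped from above; the shoulder below it slopes out from 52 mm. Point: on the axis, half-way up (31 mm above the rim); z points up through the foot. The flat inner floor, which will rest on the dome, is 12 mm above this point.
- dome_top (a point): Top of the domed chuck, a clay stub fixed on the stand's board: ball-shaped head of 30 mm radius, top 100 mm above the table. It stands before one of the two outer holes (either one). A flat-topped chuck, 68 mm wide, top 65 mm above the table, stands before the other: leave it. A bowl balanced here has its mid-point 12 mm below this point.
- stand: Wooden board 250 x 320 x 20 mm fixed on the table. Two posts carry a steel square tube (30 x 30 mm, top 130 mm above the table) parallel to the stand's y axis, at x = +55 mm. The chucks stand at x = -55 mm, y = +80 and -80 mm. Origin: centre of the board's underside; z up.
- hole0 (a point): Lock hole in the tube's top, at the stand's y = -80 mm. 11 mm wide for an 8 mm pin with a round tip. Point at the hole's mouth.
- hole1 (a point): Middle lock hole, where the sleeve is locked at the start (hidden under the sleeve). Point at the hole's mouth.
- hole2 (a point): Lock hole in the tube's top, at the stand's y = +80 mm. Point at the hole's mouth.
- sleeve (a joint): Position (m) of the aluminium sleeve (44 x 50 mm) on the tube: 0 at the middle hole, +0.08 at hole2, -0.08 at hole0, stops at +-0.1; grows towards the stand's +y. About 3 N of friction; it stays where left. It carries the plunger and the keeper arm, a thin bar 141 mm above the table that reaches 110 mm to the stand's -x side.
- plunger (a joint): Lift of the spring lock plunger (m): 0 with the pin fully home in a hole, about 0.010 with its tip on the tube's top, 0.016 at its upper stop. The spring pushes it down with 6 N at 0 and 9 N at 0.012; it has to be kept up by more than 0.010 to clear the hole.
- knob (a point): Centre of the plunger's black round knob, upright, 24 mm in diameter and 24 mm high; at rest its underside is 155 mm and its top 179 mm above the table. Below it is a boss 22 mm wide whose top is 150 mm above the table. It moves along with the sleeve and rises with the plunger.
- pad (a point): Centre of the underside of the keeper arm's round pad (24 mm wide, 7 mm thick), 130 mm above the table. At the start it is between the two chucks. A bowl on the dome leaves about 11 mm below it.
- dish: Shallow tan dish, 96 mm wide, 30 mm high, bystander. Origin: centre of its underside.
- prop: Pale kiln prop, a round post 50 mm wide, 95 mm high, bystander. Origin: centre of its underside.
There are look-alikes about, which are no part of the job. Leave any orange or red look-alike of the part that bears bowl_mid alone.

How it is judged:
By the outcome, as a careful person would: the job done as asked, in the order asked, and still so for the second after the job is handed in, while the arm keeps its last pose, push and grip.
It also fails if it takes over 51 s, if anything falls off the work surface, if the arm or the gripper's body presses on something with over 40 N, if the wrist force passes 120 N, or if a joint passes its speed limit or range.

## Working session

There is one attempt and no reset: what is moved stays moved. The work goes in short steps, Python scripts to look and compute and a tool call to move; the robot and the scene stay as the last step left them, time stands still between calls to the robot, and variables do not carry over. Pictures are saved under pics/ and viewed, about 8 in all and at most 12, crops included, and the job is handed in when it is done.

Besides the shell and the picture viewer there is one more tool, called after "Emit:" as a command line: name --argument value ..., lists and objects as JSON in quotes. play_rows: Moves the arm, as the interface text tells. Its arguments: {"type":"object","properties":{"plan":{"type":"array"},"fingers":{"type":"number"},"newtons":{"type":"number"}},"required":["plan"]}

```bash
mkdir -p pics; cat > h.py <<'E'
import numpy as np, cv2
from cell import observe, grab_frame, calibration
def cloud(name, depth):
    c=calibration(name);K=np.array(c["K"]);T=np.array(c["world_to_cam"]);k1=c["k1"]
    v,u=np.mgrid[0:384,0:512].astype(float)
    p=np.stack([(u-K[0,2])/K[0,0],(v-K[1,2])/K[1,1]],-1)
    q=p.copy()
    for _ in range(8): q=p/(1+k1*(q**2).sum(-1,keepdims=True))
    P=np.stack([q[...,0]*depth,-q[...,1]*depth,-depth],-1)
    W=(P-T[:3,3])@T[:3,:3]
    W[depth<=0]=np.nan
    return W
def ray(name,u,v,z):
    """pixel -> world point at height z"""
    c=calibration(name);T=np.array(c["world_to_cam"])
    K=np.array(c["K"]);p=np.array([(u-K[0,2])/K[0,0],(v-K[1,2])/K[1,1]]);q=p.copy()
    for _ in range(8): q=p/(1+c["k1"]*(q@q))
    d=np.array([q[0],-q[1],-1])@T[:3,:3];o=-T[:3,3]@T[:3,:3]
    return o+d*(z-o[2])/d[2]
E
python3 - <<'E'
from h import *
for n in("scene","top"):
    im,d=grab_frame(n);np.savez(n+"0",im=im,d=d);cv2.imwrite(f"pics/{n}0.png",im[...,::-1])
    c=calibration(n);T=np.array(c["world_to_cam"]);print(n,-T[:3,3]@T[:3,:3],c["K"],c["k1"])
a=[cv2.imread(f"pics/{n}0.png") for n in("scene","top")]
print(observe())
E
```

```text
scene [1069.11752013   72.09185808 1029.01485179] [[388.57282071   0.         247.48952162]
 [  0.         388.57282071 184.19282682]
 [  0.           0.           1.        ]] -0.053284831009220476
top [ 400.86656564  -22.86338896 1394.95070117] [[454.48987679   0.         258.13281255]
 [  0.         454.48987679 200.50024299]
 [  0.           0.           1.        ]] -0.011691692716791931
{'time': 0.1, 'joint_pos': array([-1.25802865e+00,  3.42652776e-01,  1.52489915e+00,  2.76862070e-06,
        1.27542848e+00, -1.46017462e-01]), 'joint_vel': array([ 0.00037422, -0.00157714, -0.00493028,  0.00051248, -0.00193771,
       -0.00026191]), 'joint_efforts': array([ 2.60568006e-03, -4.34447658e+01, -2.46492040e+01, -3.38315112e-05,
        4.66443831e-03, -1.02020186e-05]), 'ee_pos': array([ 232.4076664 , -470.37680353,  241.70339693]), 'tool_rot': array([-2.66761100e+00,  1.65765213e+00,  1.66125442e-03]), 'contact_force': array([-0.37840034, -0.14292201,  0.68345273]), 'ft_torque': array([ 0.03649846, -0.04311907,  0.01437569]), 'finger_gap': 84.95270227721899}
```

View pics/scene0.png

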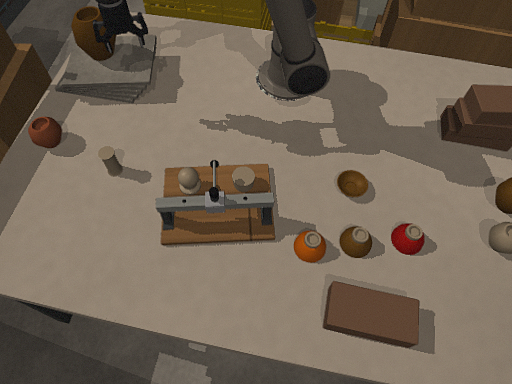

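View pics/top0.png

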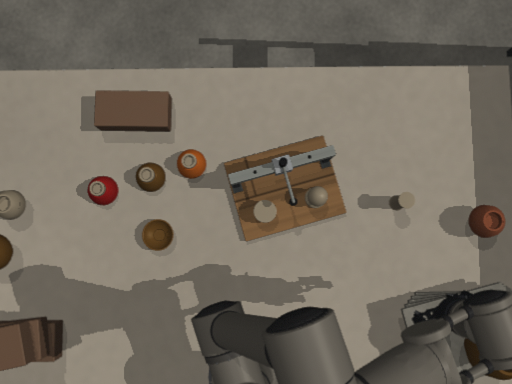

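```bash
python3 - <<'E'
from h import *
S=np.load("scene0.npz");T=np.load("top0.npz")
a=cv2.resize(T["im"][130:260,0:220,::-1],None,fx=3.6,fy=3.6,interpolation=cv2.INTER_CUBIC)[:, :790]
b=T["im"][130:250,215:355,::-1]
cv2.imwrite("pics/c1.png",a)
cv2.imwrite("pics/c2.png",cv2.resize(b,None,fx=4.8,fy=4.8,interpolation=cv2.INTER_CUBIC))
W=cloud("top",T["d"])
for nm,u,v in [("tan",151,177),("orange",191,163),("red",103,190),("grey",8,204),("dish",158,235),("dome",317,196),("flat",265,211),("knob",283,163),("pad",293,203),("prop",405,200)]:
    r=W[v-12:v+13,max(0,u-12):u+13].reshape(-1,3); z=r[:,2]
    zm=np.nanpercentile(z,97); m=z>zm-5
    print(nm,"zmax %.0f"%zm,"at",np.nanmean(r[m],0).round(1),"pix",W[v,u].round(1))
for n,Z in(("top",T),("scene",S)):
    h=cv2.cvtColor(Z["im"],cv2.COLOR_RGB2HSV)
    for nm,(u,v) in {"top":{"tan":(151,177),"grey":(8,204),"dish":(158,235)},"scene":{"tan":(356,243),"grey":(503,237),"dish":(352,183)}}[n].items(): print(n,nm,np.median(h[v-5:v+6,u-5:u+6].reshape(-1,3),0))
E
```

```text
tan zmax 64 at [599.4 288.5  63.1] pix [591.5 274.1  61.6]
orange zmax 65 at [640.4 162.1  63.3] pix [632.9 157.1  54.8]
red zmax 65 at [561.2 430.7  63.7] pix [554.5 414.4  63.4]
grey zmax 81 at [517.4 685.4  79. ] pix [517.2 693.5  60.3]
dish zmax 30 at [417.4 262.7  28.9] pix [421.1 263.1  11. ]
dome zmax 101 at [ 528.  -214.1   99.2] pix [ 525.1 -209.8   98.8]
flat zmax 70 at [487.1 -61.3  67.1] pix [486.2 -60.8  63.4]
knob zmax 180 at [ 613.5 -109.3  179.3] pix [ 607.3 -107.9  185. ]
pad zmax 144 at [ 516.9 -135.   143.6] pix [ 502.9 -137.1  135.4]
prop zmax 99 at [ 511.5 -467.3   96.9] pix [ 510.2 -463.5   98.5]
top tan [ 19.  62. 101.]
top grey [ 19.  61. 125.]
top dish [ 17. 163.  90.]
scene tan [ 17. 177.  86.]
scene grey [ 17.  77. 123.]
scene dish [ 16. 186.  90.]
```

View pics/c1.png

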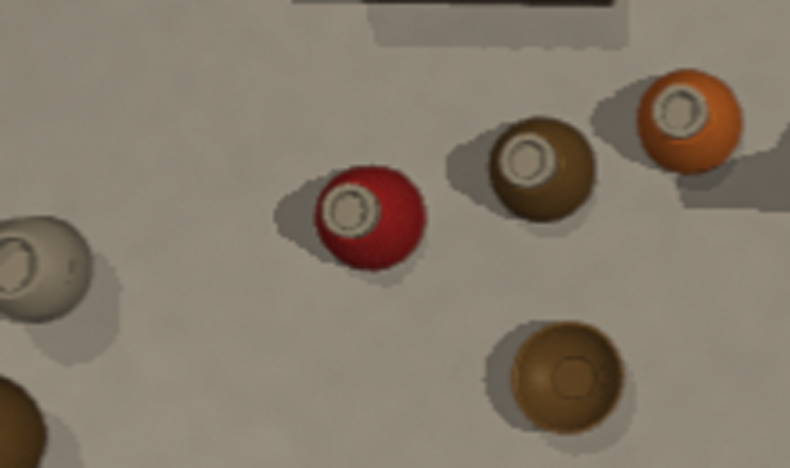

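View pics/c2.png

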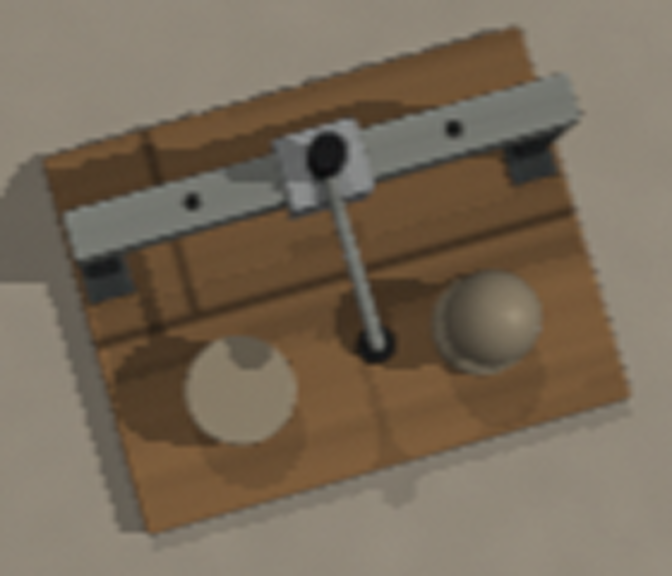

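The bowls with a foot up, by top-image pixel:
- orange at (191,163)
- brown-tan at (151,177)
- red at (103,190)
- grey at (8,204), which is 80 mm high, so too tall

The brown-tan one fits: it is 62 mm high and the same tan as the dish. The dome is at (317,196), on the right, before hole0 at (309,157).

```bash
cat >> h.py <<'E'
def foot(name,im,u,v,r=16,z=62):
    """centre of the pale foot near a pixel, as a world point at height z"""
    h=cv2.cvtColor(im,cv2.COLOR_RGB2HSV);m=((h[...,1]<110)&(h[...,2]>70)).astype(np.uint8)
    b=np.zeros_like(m);cv2.circle(b,(u,v),r,1,-1);m&=b
    n,l,s,c=cv2.connectedComponentsWithStats(m);i=l[v,u] or 1+np.argmax(s[1:,4])
    ct=max(cv2.findContours((l==i).astype(np.uint8),0,2)[0],key=cv2.contourArea)
    e=cv2.fitEllipse(cv2.convexHull(ct));return ray(name,*e[0],z),e
def sphere(P):
    A=np.c_[2*P,np.ones(len(P))];x=np.linalg.lstsq(A,(P**2).sum(1),rcond=None)[0]
    return x[:3],np.sqrt(x[3]+x[:3]@x[:3])
E
python3 - <<'E'
from h import *
S=np.load("scene0.npz");T=np.load("top0.npz")
print("foot top",foot("top",T["im"],146,174,10));print("foot scene",foot("scene",S["im"],360,234,11))
f=lambda U,V:((U+.5)/4.8-.5+215,(V+.5)/4.8-.5+130)
h2=ray("top",*f(192,202),130);h0=ray("top",*f(454,129),130);print("holes",h2,h0,np.linalg.norm(h2-h0))
y=(h2-h0)/np.linalg.norm(h2-h0);x=np.array([y[1],-y[0],0]);print("yaw",np.arctan2(y[1],y[0])-np.pi/2)
print("dome from holes",h0-110*x,"pad0 from holes",(h0+h2)/2-110*x)
for n,Z,(u,v) in(("top",T,(317,195)),("scene",S,(189,176))):
    W=cloud(n,Z["d"])[v-14:v+15,u-14:u+15].reshape(-1,3)
    W=W[np.isfinite(W[:,2])&(W[:,2]>78)&(W[:,2]<106)]
    W=W[np.hypot(*(W-(h0-110*x))[:,:2].T)<32];
    c,r=sphere(W);print(n,"sphere",c,r,len(W))
    d=lambda p:np.abs(np.linalg.norm(W-p,axis=1)-30)
    from scipy.optimize import least_squares
    s=least_squares(lambda p:np.linalg.norm(W-p,axis=1)-30,c,loss="soft_l1");print("  r30",s.x)
print("knob top view",ray("top",*f(327,155),179), "mid holes",(h0+h2)/2)
E
```

```text
foot top (array([599.81013108, 288.37701749,  62.        ]), ((146.15357971191406, 174.23692321777344), (15.122306823730469, 16.374881744384766), 100.60553741455078))
foot scene (array([599.42961982, 289.29940586,  62.        ]), ((360.497802734375, 232.71168518066406), (19.39364242553711, 19.720958709716797), 75.1672134399414))
holes [593.00889637 -31.4371793  130.        ] [ 634.42891429 -186.0938791   130.        ] 160.10719121087502
yaw 0.26167800459643464
dome from holes [ 528.17361839 -214.55107666  130.        ] pad0 from holes [ 507.46360943 -137.22272676  130.        ]
top sphere [ 528.1889375  -214.91466915   74.37094702] 27.313001044527265 301
  r30 [ 528.35710954 -215.10652451   70.49296472]
scene sphere [ 532.4392501  -213.6620167    72.14659943] 27.59008066177881 258
  r30 [ 531.59276205 -214.05190439   68.94089694]
knob top view [ 611.38414577 -107.63381473  179.        ] mid holes [ 613.71890533 -108.7655292   130.        ]
```

```bash
cat >> h.py <<'E'
from scipy.spatial.transform import Rotation as Ro
def down(a): # tool down, jaws along world angle a (rad)
    c,s=np.cos(a),np.sin(a);return Ro.from_matrix(np.array([[c,s,0],[s,-c,0],[0,0,-1.]]).T)
YAW=0.262
def plan(*goals,show=True):
    """goals: (x,y,z,angle) in turn from the measured pose; prints calls"""
    o=observe();p=np.array(o["ee_pos"]);R=Ro.from_rotvec(o["tool_rot"])
    for g in goals:
        for _ in range(30):
            d=R.inv().apply(np.array(g[:3])-p)/80;w=(R.inv()*down(g[3])).as_rotvec()/(np.pi/4)
            if np.abs(d).max()<.004 and np.abs(w).max()<.01: break
            d=d*min(1,1/np.abs(d).max());w=w*min(1,1/max(1e-9,np.abs(w).max()))
            d=d.round(3);w=w.round(3)
            n=int(max(np.ceil(np.linalg.norm(d)*80/50),np.ceil(np.linalg.norm(w)*45/8.5)))
            p=p+R.apply(d*80);R=R*Ro.from_rotvec(w*np.pi/4);print(d.tolist(),w.tolist(),"rows",n,"->",p.round(0))
        print("--")
E
python3 - <<'E'
from h import *
plan((599.6,288.8,150,YAW))
E
```

```text
[-0.778, -1.0, 0.139] [-0.001, 0.001, -1.0] rows 6 -> [ 277. -379.  231.]
[0.125, -1.0, 0.11] [-0.0, 0.0, -0.749] rows 4 -> [ 312. -307.  222.]
[0.863, -1.0, 0.144] [-0.0, 0.0, -0.0] rows 3 -> [ 358. -211.  210.]
[0.863, -1.0, 0.144] [-0.0, 0.0, -0.0] rows 3 -> [ 404. -116.  199.]
[0.863, -1.0, 0.144] [-0.0, 0.0, -0.0] rows 3 -> [450. -21. 187.]
[0.863, -1.0, 0.143] [-0.0, 0.0, -0.0] rows 3 -> [496.  74. 176.]
[0.864, -1.0, 0.144] [-0.0, 0.0, -0.0] rows 3 -> [542. 169. 164.]
[0.863, -1.0, 0.143] [-0.0, 0.0, -0.0] rows 3 -> [588. 264. 153.]
[0.223, -0.258, 0.037] [-0.0, 0.0, -0.0] rows 1 -> [600. 289. 150.]
--
```

Emit:
play_rows --plan '[[[-0.4, -0.5, 0], [0, 0, -0.2]], [[-0.78, -1.0, 0], [0, 0, -0.4]], [[-0.78, -1.0, 0], [0, 0, -0.6]], [[-0.78, -1.0, 0], [0, 0, -0.8]], [[-0.78, -1.0, 0], [0, 0, -1.0]], [[-0.78, -1.0, 0], [0, 0, -1.0]]]' --fingers 1

```text
time: 0.7
ee_pos: [276.7, -379.0, 242.1]
tool_rot: [-3.101, 0.503, 0.001]
contact_force: [0.4, -0.0, -0.3]
finger_gap: 85.2
```

Emit:
play_rows --plan '[[[0.06, -0.5, 0], [0, 0, -0.18]], [[0.12, -1.0, 0], [0, 0, -0.37]], [[0.12, -1.0, 0], [0, 0, -0.56]], [[0.12, -1.0, 0], [0, 0, -0.75]], [[0.12, -1.0, 0], [0, 0, -0.75]]]'

```text
time: 1.2
ee_pos: [311.4, -306.2, 242.1]
tool_rot: [-3.114, -0.414, 0.0]
contact_force: [-1.0, -0.1, -0.5]
finger_gap: 85.6
```

Emit:
play_rows --plan '[[[0.29, -0.33, 0.03], [0, 0, 0]], [[0.58, -0.67, 0.06], [0, 0, 0]], [[0.86, -1.0, 0.1], [0, 0, 0]]]'

```text
time: 1.5
ee_pos: [357.2, -210.7, 234.1]
tool_rot: [-3.116, -0.401, 0.0]
contact_force: [0.6, -0.2, -0.1]
finger_gap: 85.6
```

Emit:
play_rows --plan '[[[0.29, -0.33, 0.03], [0, 0, 0]], [[0.58, -0.67, 0.06], [0, 0, 0]], [[0.86, -1.0, 0.1], [0, 0, 0]]]'

```text
time: 1.8
ee_pos: [403.1, -115.3, 226.2]
tool_rot: [3.116, 0.403, 0.0]
contact_force: [0.4, -0.8, 0.8]
finger_gap: 85.1
```

Emit:
play_rows --plan '[[[0.29, -0.33, 0.03], [0, 0, 0]], [[0.58, -0.67, 0.06], [0, 0, 0]], [[0.86, -1.0, 0.1], [0, 0, 0]]]'

```text
time: 2.1
ee_pos: [448.9, -20.1, 218.1]
tool_rot: [3.116, 0.403, -0.0]
contact_force: [0.4, 0.1, -0.3]
finger_gap: 85.4
```

Emit:
play_rows --plan '[[[0.29, -0.33, 0.03], [0, 0, 0]], [[0.58, -0.67, 0.06], [0, 0, 0]], [[0.86, -1.0, 0.1], [0, 0, 0]]]'

```text
time: 2.4
ee_pos: [494.7, 75.0, 210.0]
tool_rot: [3.116, 0.403, -0.0]
contact_force: [-0.3, -0.1, -0.1]
finger_gap: 85.9
```

Emit:
play_rows --plan '[[[0.29, -0.33, 0.03], [0, 0, 0]], [[0.58, -0.67, 0.06], [0, 0, 0]], [[0.86, -1.0, 0.1], [0, 0, 0]]]'

```text
time: 2.7
ee_pos: [540.4, 170.1, 201.8]
tool_rot: [3.115, 0.403, -0.001]
contact_force: [0.7, -0.1, 0.5]
finger_gap: 85.7
```

```bash
python3 - <<'E'
from h import *
o=observe();print(o["time"],o["ee_pos"],o["contact_force"])
plan((599.6,288.8,120,YAW),(599.6,288.8,60,YAW))
E
```

```text
2.7 [540.3874815  170.09029486 201.83626382] [ 0.68392961 -0.12167705  0.53790329]
[0.878, -1.0, 0.82] [0.0, 0.001, -0.006] rows 3 -> [588. 265. 136.]
[0.217, -0.246, 0.203] [0.0, -0.0, 0.0] rows 1 -> [600. 289. 120.]
--
[-0.0, 0.0, 0.75] [0.0, -0.0, 0.0] rows 2 -> [600. 289.  60.]
--
```

Emit:
play_rows --plan '[[[0.37, -0.41, 0.2], [0, 0, 0]], [[0.73, -0.83, 0.4], [0, 0, 0]], [[0.88, -1.0, 0.82], [0, 0, 0]]]'

```text
time: 3.0
ee_pos: [589.5, 268.0, 137.5]
tool_rot: [-3.113, -0.406, -0.009]
contact_force: [1.3, -0.3, 0.6]
finger_gap: 85.2
```

Emit:
play_rows --plan '[[[0.12, -0.12, 0.1], [0, 0, 0]], [[0.217, -0.246, 0.203], [0, 0, 0]], [[0.217, -0.246, 0.45], [0, 0, 0]], [[0.217, -0.246, 0.7], [0, 0, 0]], [[0.217, -0.246, 0.93], [0, 0, 0]], [[0.217, -0.246, 0.93], [0, 0, 0]]]'

```text
time: 3.6
ee_pos: [597.9, 286.9, 60.8]
tool_rot: [3.114, 0.407, -0.006]
contact_force: [-0.1, -0.5, -0.1]
finger_gap: 85.5
```

```bash
python3 - <<'E'
from h import *
o=observe();print(o["time"],o["ee_pos"],o["contact_force"])
im,d=grab_frame("scene");cv2.imwrite("pics/s1.png",cv2.resize(im[150:270,290:430,::-1],None,fx=5,fy=5,interpolation=cv2.INTER_CUBIC))
plan((599.6,288.8,60,YAW))
E
```

```text
3.6 [597.92041364 286.88269438  60.81971061] [-0.11106829 -0.45854115 -0.09050074]
[0.015, -0.016, 0.03] [0.0, 0.001, -0.002] rows 1 -> [600. 289.  60.]
--
```

View pics/s1.png

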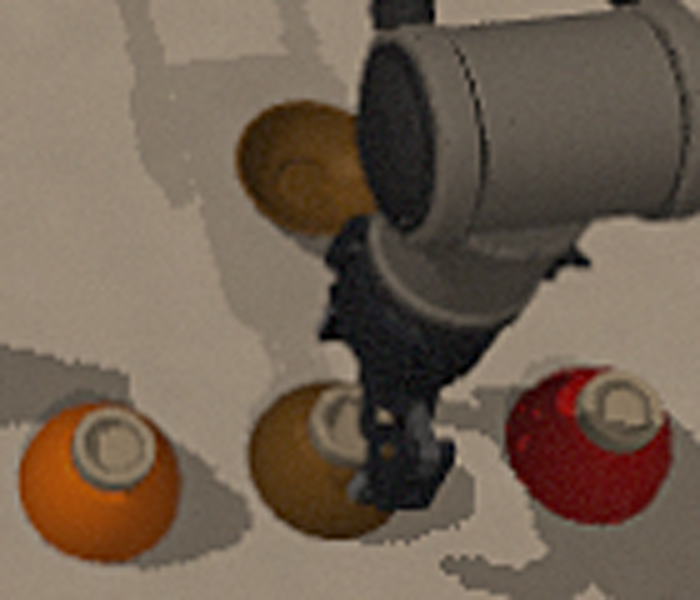

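```bash
cat >> h.py <<'E'
def proj(name,P):
    c=calibration(name);T=np.array(c["world_to_cam"]);K=np.array(c["K"])
    q=T[:3,:3]@np.array(P)+T[:3,3];s=np.array([q[0],-q[1]])/-q[2];s=s*(1+c["k1"]*(s@s))
    return K[0,0]*s[0]+K[0,2],K[1,1]*s[1]+K[1,2]
E
python3 - <<'E'
from h import *
f=lambda P:((np.array(proj("scene",P))-[290,150])*5).round()
c=np.array([597.9,286.9,60.8]);x=np.array([.966,.259,0]);y=np.array([.259,-.966,0])
for nm,P in [("foot",[599.6,288.8,62]),("tcp",c),("pad+",c+42*x),("back+",c+57*x),("pad+L",c+50*x+11*y),("pad+R",c+50*x-11*y),("pad-",c-42*x),("pad+tip",c+50*x-[0,0,11]),("pad+up",c+50*x+[0,0,40])]: print(nm,f(P))
W=cloud("scene",grab_frame("scene")[1])
for v,u in[(485,405),(460,440),(440,420),(490,370),(440,375)]: print(u,v,W[150+v//5,290+u//5].round(0))
E
```

```text
foot [352. 414.]
tcp [348. 411.]
pad+ [363. 484.]
back+ [369. 511.]
pad+L [346. 499.]
pad+R [386. 497.]
pad- [333. 341.]
pad+tip [361. 506.]
pad+up [386. 470.]
405 485 [669. 300. 138.]
440 460 [664. 310. 163.]
420 440 [658. 299. 167.]
370 490 [657. 293.  96.]
375 440 [642. 287. 125.]
```

Emit:
play_rows --plan '[[[0.015, -0.016, 0.03], [0, 0, 0]], [[0.015, -0.016, 0.03], [0, 0, 0]], [[0.015, -0.016, 0.03], [0, 0, 0]]]'

```text
time: 4.0
ee_pos: [599.9, 289.6, 60.7]
tool_rot: [-3.114, -0.411, -0.002]
contact_force: [-0.3, -0.0, -0.1]
finger_gap: 85.3
```

Emit:
play_rows --plan '[[[0, 0, 0], [0, 0, 0]], [[0, 0, 0], [0, 0, 0]], [[0, 0, 0], [0, 0, 0]], [[0, 0, 0], [0, 0, 0]], [[0, 0, 0], [0, 0, 0]], [[0, 0, 0], [0, 0, 0]], [[0, 0, 0], [0, 0, 0]], [[0, 0, 0], [0, 0, 0]]]' --fingers -1 --newtons 40

```text
time: 4.8
ee_pos: [599.8, 289.6, 60.4]
tool_rot: [-3.114, -0.411, -0.001]
contact_force: [-0.7, -1.2, 5.1]
finger_gap: 42.2
```

Emit:
play_rows --plan '[[[0, 0, -0.1], [0, 0, 0]], [[0, 0, -0.3], [0, 0, 0]], [[0, 0, -0.6], [0, 0, 0]], [[0, 0, -1.0], [0, 0, 0]], [[0, 0, -1.0], [0, 0, 0]]]'

```text
time: 5.3
ee_pos: [601.5, 290.2, 144.3]
tool_rot: [-3.113, -0.411, -0.012]
contact_force: [0.4, 0.2, -2.3]
finger_gap: 42.1
```

Emit:
play_rows --plan '[[[0, 0, -0.4], [0, 0, 0]], [[0, 0, -0.8], [0, 0, 0]], [[0, 0, -1.0], [0, 0, 0]], [[0, 0, -1.0], [0, 0, 0]]]'

```text
time: 5.7
ee_pos: [600.2, 289.8, 221.4]
tool_rot: [-3.114, -0.411, -0.005]
contact_force: [-0.3, -0.1, -3.4]
finger_gap: 42.0
```

```bash
python3 - <<'E'
from h import *
o=observe();print(o["time"],o["ee_pos"],o["contact_force"],o["finger_gap"])
plan((529,-214.7,260,YAW))
E
```

```text
5.7 [600.21908826 289.75973077 221.36115968] [-0.29529984 -0.09689495 -3.40632152] 41.99487553141772
[-0.426, 1.0, -0.084] [-0.0, -0.004, 0.001] rows 2 -> [588. 204. 228.]
[-0.425, 1.0, -0.083] [-0.0, -0.0, -0.0] rows 2 -> [576. 118. 235.]
[-0.425, 1.0, -0.083] [-0.0, -0.0, -0.0] rows 2 -> [564.  32. 241.]
[-0.425, 1.0, -0.082] [-0.0, -0.0, -0.0] rows 2 -> [552. -55. 248.]
[-0.425, 1.0, -0.083] [-0.0, -0.0, -0.0] rows 2 -> [ 539. -141.  254.]
[-0.366, 0.86, -0.071] [-0.0, -0.0, -0.0] rows 2 -> [ 529. -215.  260.]
--
```

Emit:
play_rows --plan '[[[-0.08, 0.2, -0.08], [0, 0, 0]], [[-0.22, 0.5, -0.2], [0, 0, 0]], [[-0.35, 0.8, -0.3], [0, 0, 0]], [[-0.43, 1.0, -0.4], [0, 0, 0]]]'

```text
time: 6.1
ee_pos: [586.0, 200.8, 250.2]
tool_rot: [3.114, 0.409, -0.006]
contact_force: [-0.5, -0.1, -2.3]
finger_gap: 42.4
```

Emit:
play_rows --plan '[[[-0.14, 0.33, -0.05], [0, 0, 0]], [[-0.28, 0.67, -0.1], [0, 0, 0]], [[-0.43, 1.0, -0.15], [0, 0, 0]]]'

```text
time: 6.4
ee_pos: [573.8, 115.5, 262.8]
tool_rot: [-3.115, -0.411, 0.003]
contact_force: [0.6, -0.6, -2.7]
finger_gap: 42.4
```

Emit:
play_rows --plan '[[[-0.14, 0.33, 0], [0, 0, 0]], [[-0.28, 0.67, 0], [0, 0, 0]], [[-0.43, 1.0, 0], [0, 0, 0]]]'

```text
time: 6.7
ee_pos: [561.3, 29.4, 262.8]
tool_rot: [-3.114, -0.411, 0.003]
contact_force: [-0.1, 0.4, -2.8]
finger_gap: 42.1
```

Emit:
play_rows --plan '[[[-0.14, 0.33, 0], [0, 0, 0]], [[-0.28, 0.67, 0], [0, 0, 0]], [[-0.43, 1.0, 0], [0, 0, 0]]]'

```text
time: 7.0
ee_pos: [548.8, -56.7, 262.8]
tool_rot: [-3.114, -0.41, 0.003]
contact_force: [-0.1, 0.5, -2.2]
finger_gap: 41.8
```

Emit:
play_rows --plan '[[[-0.14, 0.33, 0], [0, 0, 0]], [[-0.28, 0.67, 0], [0, 0, 0]], [[-0.43, 1.0, 0], [0, 0, 0]]]'

```text
time: 7.3
ee_pos: [536.2, -142.8, 262.8]
tool_rot: [-3.114, -0.41, 0.003]
contact_force: [-0.0, 0.5, -4.0]
finger_gap: 42.0
```

Emit:
play_rows --plan '[[[-0.12, 0.3, 0], [0, 0, 0]], [[-0.25, 0.57, 0], [0, 0, 0]], [[-0.32, 0.76, 0], [0, 0, 0]], [[-0.36, 0.86, 0], [0, 0, 0]], [[-0.36, 0.86, 0], [0, 0, 0]], [[-0.36, 0.86, 0], [0, 0, 0]]]'

```text
time: 7.9
ee_pos: [527.3, -214.6, 263.7]
tool_rot: [-3.114, -0.411, 0.0]
contact_force: [0.1, 1.4, -1.6]
finger_gap: 42.2
```

```bash
python3 - <<'E'
from h import *
o=observe();print(o["time"],o["ee_pos"],o["contact_force"],o["finger_gap"])
plan((529,-214.7,190,YAW),(529,-214.7,124,YAW))
im,d=grab_frame("scene");np.savez("scene2",im=im,d=d);im2,d2=grab_frame("top");np.savez("top2",im=im2,d=d2)
a=cv2.resize(im[60:260,110:310,::-1],None,fx=2,fy=2);b=cv2.resize(im2[120:320,200:400,::-1],None,fx=2,fy=2)
cv2.imwrite("pics/m2.png",np.hstack([a,b]))
E
```

```text
7.9 [ 527.29220971 -214.6422476   263.70340114] [ 0.11649497  1.37073366 -1.58991097] 42.186297081874216
[0.021, 0.007, 0.921] [-0.001, 0.0, 0.001] rows 2 -> [ 529. -215.  190.]
--
[-0.0, -0.0, 0.825] [0.0, 0.0, -0.0] rows 2 -> [ 529. -215.  124.]
--
```

View pics/m2.png

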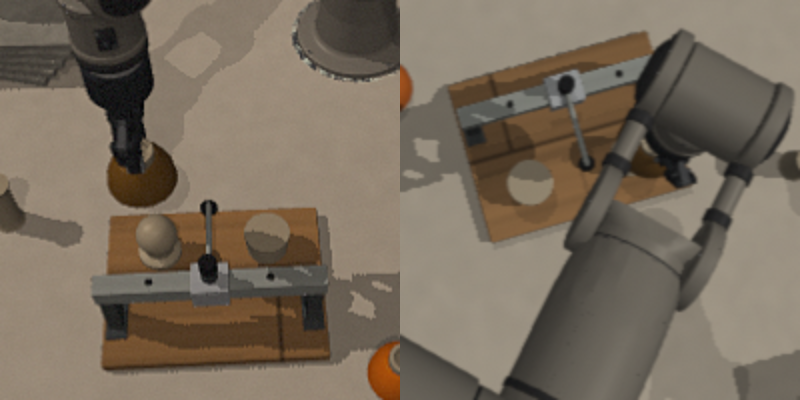

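```bash
python3 - <<'E'
from h import *
im=np.load("scene2.npz")["im"];h=cv2.cvtColor(im,cv2.COLOR_RGB2HSV)
m=((h[...,0]>10)&(h[...,0]<24)&(h[...,1]>120)).astype(np.uint8);m[:, :155]=0;m[:125]=0;m[164:]=0;m[:,205:]=0
n,l,s,c=cv2.connectedComponentsWithStats(m);i=1+np.argmax(s[1:,4]);print(s[i],c[i])
ys,xs=np.where(l==i)
o=observe()["ee_pos"];ctr=np.array([o[0],o[1],o[2]-60.4])
t=np.linspace(0,2*np.pi,90)
P=np.array([proj("scene",ctr+[46*np.cos(a),46*np.sin(a),z]) for a in t for z in(0,5)])
print("mask L,R,bottom",xs.min(),xs.max(),ys.max(),"expected",P[:,0].min(),P[:,0].max(),P[:,1].max())
plan((529,-214.2,190,YAW),(529,-214.2,123,YAW))
E
```

```text
[164 131  35  32 641] [181.30421217 150.25897036]
mask L,R,bottom 164 198 162 expected 163.49643206639035 199.2353195244599 163.63426048042896
[0.019, 0.004, 0.924] [-0.0, -0.0, 0.002] rows 2 -> [ 529. -214.  190.]
--
[0.0, 0.0, 0.837] [-0.0, -0.0, 0.0] rows 2 -> [ 529. -214.  123.]
--
```

Emit:
play_rows --plan '[[[0.02, 0.004, 0.15], [0, 0, 0]], [[0.02, 0.004, 0.4], [0, 0, 0]], [[0.02, 0.004, 0.65], [0, 0, 0]], [[0.02, 0.004, 0.85], [0, 0, 0]], [[0.02, 0.004, 0.92], [0, 0, 0]], [[0.02, 0.004, 0.92], [0, 0, 0]]]'

```text
time: 8.6
ee_pos: [528.6, -214.6, 189.2]
tool_rot: [-3.113, -0.412, 0.003]
contact_force: [0.4, 0.1, -2.3]
finger_gap: 42.1
```

Emit:
play_rows --plan '[[[0, 0, 0.1], [0, 0, 0]], [[0, 0, 0.3], [0, 0, 0]], [[0, 0, 0.5], [0, 0, 0]], [[0, 0, 0.65], [0, 0, 0]], [[0, 0, 0.76], [0, 0, 0]], [[0, 0, 0.82], [0, 0, 0]], [[0, 0, 0.82], [0, 0, 0]], [[0, 0, 0.82], [0, 0, 0]]]'

```text
time: 9.4
ee_pos: [529.2, -215.4, 125.2]
tool_rot: [3.114, 0.411, 0.001]
contact_force: [-0.3, -0.9, -2.2]
finger_gap: 41.8
```

Emit:
play_rows --plan '[[[0, -0.01, 0.012], [0, 0, 0]], [[0, -0.01, 0.025], [0, 0, 0]], [[0, -0.01, 0.037], [0, 0, 0]], [[0, -0.01, 0.05], [0, 0, 0]], [[0, -0.01, 0.062], [0, 0, 0]], [[0, -0.01, 0.062], [0, 0, 0]], [[0, -0.01, 0.062], [0, 0, 0]]]'

```text
time: 10.1
ee_pos: [528.7, -214.5, 119.7]
tool_rot: [3.115, 0.411, -0.0]
contact_force: [-0.8, -0.4, -2.7]
finger_gap: 41.7
```

Emit:
play_rows --plan '[[[0, 0, 0.006], [0, 0, 0]], [[0, 0, 0.012], [0, 0, 0]], [[0, 0, 0.018], [0, 0, 0]], [[0, 0, 0.018], [0, 0, 0]]]'

```text
time: 10.5
ee_pos: [528.6, -214.5, 118.2]
tool_rot: [-3.115, -0.411, 0.0]
contact_force: [0.5, 0.0, -3.2]
finger_gap: 42.2
```

Emit:
play_rows --plan '[[[0, 0, 0.006], [0, 0, 0]], [[0, 0, 0.012], [0, 0, 0]], [[0, 0, 0.012], [0, 0, 0]]]'

```text
time: 10.8
ee_pos: [528.6, -214.5, 117.3]
tool_rot: [3.115, 0.411, -0.0]
contact_force: [-0.5, 1.0, -2.9]
finger_gap: 42.3
```

Emit:
play_rows --plan '[[[0, 0, 0.006], [0, 0, 0]], [[0, 0, 0.012], [0, 0, 0]], [[0, 0, 0.012], [0, 0, 0]]]'

```text
time: 11.1
ee_pos: [528.8, -214.5, 116.7]
tool_rot: [3.114, 0.411, 0.0]
contact_force: [-0.0, -0.1, 0.2]
finger_gap: 41.9
```

Emit:
play_rows --plan '[[[0, 0, 0.005], [0, 0, 0]], [[0, 0, 0.005], [0, 0, 0]]]'

```text
time: 11.3
ee_pos: [528.8, -214.6, 116.5]
tool_rot: [3.114, 0.411, 0.001]
contact_force: [-1.9, 0.6, 4.1]
finger_gap: 41.9
```

Emit:
play_rows --plan '[[[0, 0, 0], [0, 0, 0]], [[0, 0, 0], [0, 0, 0]], [[0, 0, 0], [0, 0, 0]], [[0, 0, 0], [0, 0, 0]], [[0, 0, 0], [0, 0, 0]], [[0, 0, 0], [0, 0, 0]]]' --fingers 0.5 --newtons 20

```text
time: 11.9
ee_pos: [528.7, -214.5, 116.0]
tool_rot: [3.114, 0.411, 0.0]
contact_force: [-0.2, -0.0, -0.3]
finger_gap: 64.3
```

```bash
python3 - <<'E'
from h import *
o=observe();print(o["time"],o["ee_pos"],o["contact_force"],o["finger_gap"])
im,d=grab_frame("scene");im2,d2=grab_frame("top")
a=cv2.resize(im[110:260,130:280,::-1],None,fx=4,fy=4,interpolation=cv2.INTER_CUBIC);cv2.imwrite("pics/m3.png",a)
E
```

```text
11.9 [ 528.69536334 -214.51347405  115.95017148] [-0.16469813 -0.02617519 -0.29497179] 64.27654243419038
```

View pics/m3.png

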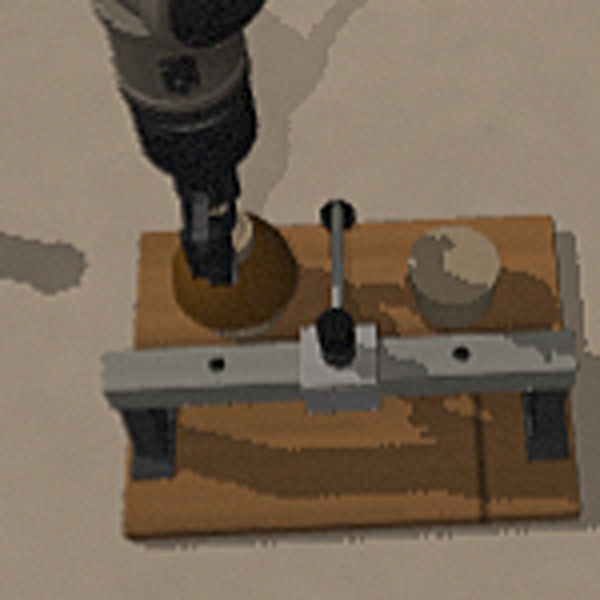

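Emit:
play_rows --plan '[[[0, 0, -0.1], [0, 0, 0]], [[0, 0, -0.25], [0, 0, 0]], [[0, 0, -0.45], [0, 0, 0]], [[0, 0, -0.8], [0, 0, 0]], [[0, 0, -1.0], [0, 0, 0]]]'

```text
time: 12.5
ee_pos: [529.4, -214.9, 199.3]
tool_rot: [3.112, 0.411, 0.005]
contact_force: [-0.1, 0.0, -0.5]
finger_gap: 63.9
```

Emit:
play_rows --plan '[[[0, 0, -0.4], [0, 0, 0]], [[0, 0, -0.7], [0, 0, 0]], [[0, 0, -0.7], [0, 0, 0]]]'

```text
time: 12.8
ee_pos: [530.2, -215.3, 257.1]
tool_rot: [3.109, 0.41, 0.011]
contact_force: [-0.2, -0.4, 0.3]
finger_gap: 64.1
```

```bash
python3 - <<'E'
from h import *
o=observe();print(o["time"],o["ee_pos"],o["contact_force"],o["finger_gap"])
plan((613.4,-108.8,240,YAW-np.pi/2),(613.4,-108.8,161,YAW-np.pi/2))
E
```

```text
12.8 [ 530.19140977 -215.29773915  257.1434512 ] [-0.23203604 -0.39989424  0.28442701] 64.10164821008308
[1.0, -0.754, 0.16] [0.0, -0.006, 1.0] rows 6 -> [ 592. -136.  244.]
[0.061, -0.433, 0.055] [-0.0, -0.007, 1.0] rows 6 -> [ 613. -109.  240.]
--
[0.0, 0.0, 0.988] [0.0, 0.0, 0.001] rows 2 -> [ 613. -109.  161.]
--
```

Emit:
play_rows --plan '[[[0.17, -0.13, 0.03], [0, 0, 0.17]], [[0.33, -0.25, 0.05], [0, 0, 0.34]], [[0.5, -0.38, 0.08], [0, 0, 0.5]], [[0.67, -0.5, 0.11], [0, 0, 0.67]], [[0.83, -0.63, 0.13], [0, 0, 0.84]], [[1.0, -0.754, 0.13], [0, 0, 1.0]]]'

```text
time: 13.4
ee_pos: [590.3, -134.8, 241.3]
tool_rot: [-3.033, 0.82, 0.001]
contact_force: [-0.1, 0.9, -0.3]
finger_gap: 64.2
```

Emit:
play_rows --plan '[[[0.01, -0.08, 0], [0, 0, 0.17]], [[0.02, -0.16, 0.0], [0, 0, 0.34]], [[0.03, -0.24, 0.0], [0, 0, 0.5]], [[0.04, -0.32, 0.05], [0, 0, 0.67]], [[0.05, -0.4, 0.05], [0, 0, 0.84]], [[0.06, -0.433, 0.05], [0, 0, 1.0]], [[0.06, -0.433, 0.05], [0, 0, 1.0]], [[0.06, -0.433, 0.05], [0, 0, 1.0]]]'

```text
time: 14.2
ee_pos: [611.5, -107.9, 237.6]
tool_rot: [2.496, -1.907, -0.0]
contact_force: [-0.6, 0.6, 0.7]
finger_gap: 64.2
```

```bash
python3 - <<'E'
from h import *
o=observe();print(o["time"],o["ee_pos"],o["contact_force"],o["finger_gap"])
plan((613.4,-108.8,195,YAW-np.pi/2),(613.4,-108.8,161,YAW-np.pi/2))
im,d=grab_frame("scene")
h=cv2.cvtColor(im,cv2.COLOR_RGB2HSV)
f=lambda p:np.array(proj("scene",p)).round(1)
print("expected knob top px",f([613.4,-108.8,179]))
cv2.imwrite("pics/m4.png",cv2.resize(im[110:260,130:280,::-1],None,fx=4,fy=4,interpolation=cv2.INTER_CUBIC))
E
```

```text
14.2 [ 611.5438101  -107.8867311   237.57914983] [-0.57123999  0.57576475  0.71510299] 64.19481884892069
[0.017, -0.02, 0.532] [0.0, -0.0, 0.005] rows 1 -> [ 613. -109.  195.]
--
[0.0, 0.0, 0.425] [0.0, -0.0, -0.0] rows 1 -> [ 613. -109.  161.]
--
expected knob top px [213.2 189. ]
```

View pics/m4.png

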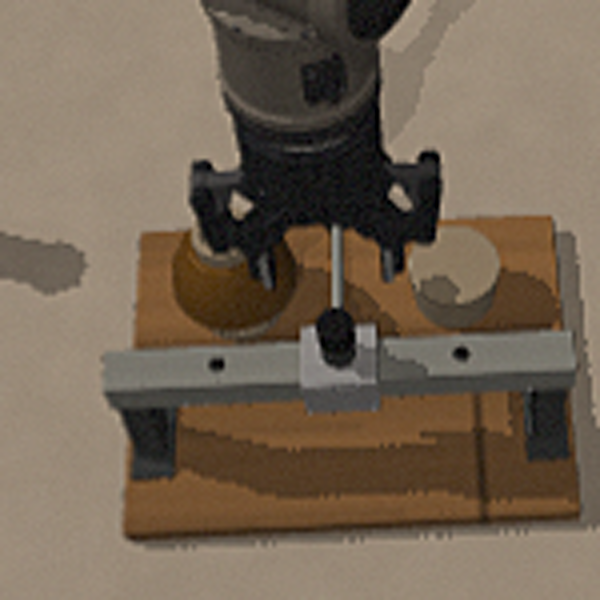

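Bowl is balanced on the dome at crop (235,275). The knob top at crop (333,316) matches the projection, and the jaws straddle it.

Emit:
play_rows --plan '[[[0.017, -0.02, 0.15], [0, 0, 0]], [[0.017, -0.02, 0.4], [0, 0, 0]], [[0.017, -0.02, 0.6], [0, 0, 0]], [[0.017, -0.02, 0.78], [0, 0, 0]], [[0.017, -0.02, 0.9], [0, 0, 0]], [[0.017, -0.02, 0.955], [0, 0, 0]], [[0.017, -0.02, 0.955], [0, 0, 0]], [[0.017, -0.02, 0.955], [0, 0, 0]]]'

```text
time: 15.05
ee_pos: [614.0, -108.9, 161.7]
tool_rot: [-2.493, 1.911, -0.002]
contact_force: [1.1, -0.5, 0.0]
finger_gap: 63.8
```

Emit:
play_rows --plan '[[[0, 0, 0], [0, 0, 0]], [[0, 0, 0], [0, 0, 0]], [[0, 0, 0], [0, 0, 0]], [[0, 0, 0], [0, 0, 0]], [[0, 0, 0], [0, 0, 0]], [[0, 0, 0], [0, 0, 0]], [[0, 0, 0], [0, 0, 0]], [[0, 0, 0], [0, 0, 0]]]' --fingers -1 --newtons 20

```text
time: 15.85
ee_pos: [613.8, -108.8, 161.7]
tool_rot: [-2.493, 1.911, -0.001]
contact_force: [0.0, 1.1, 4.8]
finger_gap: 23.1
```

Emit:
play_rows --plan '[[[0, 0, 0], [0, 0, 0]], [[0, 0, 0], [0, 0, 0]], [[0, 0, 0], [0, 0, 0]]]' --newtons 60

```text
time: 16.15
ee_pos: [613.8, -108.8, 161.9]
tool_rot: [-2.493, 1.911, -0.002]
contact_force: [-0.9, 0.9, 5.9]
finger_gap: 22.5
```

Emit:
play_rows --plan '[[[0, 0, -0.03], [0, 0, 0]], [[0, 0, -0.06], [0, 0, 0]], [[0, 0, -0.09], [0, 0, 0]], [[0, 0, -0.12], [0, 0, 0]], [[0, 0, -0.15], [0, 0, 0]], [[0, 0, -0.165], [0, 0, 0]], [[0, 0, -0.165], [0, 0, 0]], [[0, 0, -0.165], [0, 0, 0]]]'

```text
time: 16.95
ee_pos: [613.7, -108.8, 174.2]
tool_rot: [2.493, -1.912, 0.0]
contact_force: [5.2, -0.4, -9.4]
finger_gap: 22.3
```

```bash
python3 - <<'E'
from h import *
o=observe();print(o["time"],o["ee_pos"],o["contact_force"],o["finger_gap"])
p=o["ee_pos"];u=np.array([np.sin(YAW),-np.cos(YAW)])
q=p[:2]+80*u;print(q);plan((q[0],q[1],p[2],YAW-np.pi/2))
E
```

```text
16.95 [ 613.65448821 -108.7777023   174.20963053] [ 5.23420883 -0.35253647 -9.41189869] 22.293241662559744
[ 634.37551352 -186.04761306]
[1.0, 0.0, 0.0] [0.0, -0.0, 0.001] rows 2 -> [ 634. -186.  174.]
--
```

Emit:
play_rows --plan '[[[0.03, 0, -0.01], [0, 0, 0]], [[0.1, 0, -0.01], [0, 0, 0]], [[0.2, 0, -0.01], [0, 0, 0]], [[0.3, 0, -0.01], [0, 0, 0]], [[0.4, 0, -0.01], [0, 0, 0]], [[0.5, 0, -0.01], [0, 0, 0]], [[0.6, 0, -0.01], [0, 0, 0]], [[0.7, 0, -0.01], [0, 0, 0]], [[0.75, 0, -0.01], [0, 0, 0]], [[0.75, 0, -0.01], [0, 0, 0]], [[0.75, 0, -0.01], [0, 0, 0]]]'

```text
time: 18.05
ee_pos: [629.0, -166.0, 174.6]
tool_rot: [-2.493, 1.911, 0.002]
contact_force: [5.1, 0.9, -10.4]
finger_gap: 22.1
```

```bash
python3 - <<'E'
from h import *
o=observe();print(o["time"],o["ee_pos"],o["contact_force"],o["finger_gap"])
im,d=grab_frame("scene")
cv2.imwrite("pics/m5.png",cv2.resize(im[110:260,130:280,::-1],None,fx=4,fy=4,interpolation=cv2.INTER_CUBIC))
plan((634.4,-186.05,o["ee_pos"][2],YAW-np.pi/2))
E
```

```text
18.05 [ 629.02138687 -166.02743084  174.63229887] [  5.11643014   0.90103186 -10.356391  ] 22.133306176174592
[0.259, -0.0, 0.001] [0.001, 0.002, 0.001] rows 1 -> [ 634. -186.  175.]
--
```

View pics/m5.png

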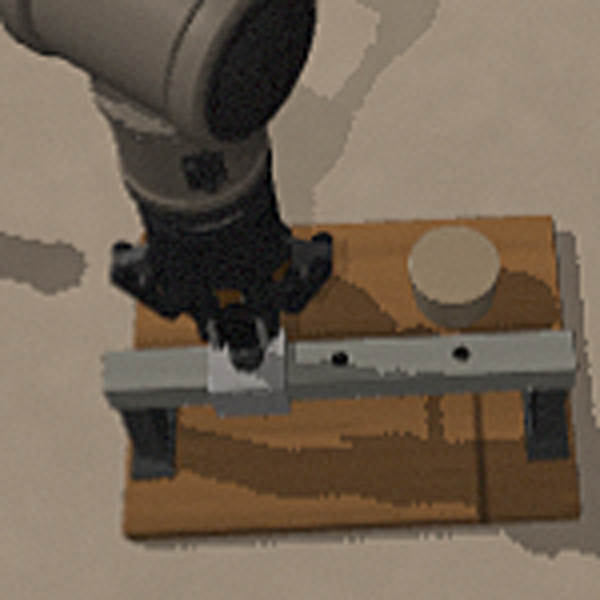

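Emit:
play_rows --plan '[[[0.04, 0, 0], [0, 0, 0]], [[0.1, 0, 0], [0, 0, 0]], [[0.16, 0, 0], [0, 0, 0]], [[0.21, 0, 0], [0, 0, 0]], [[0.24, 0, 0], [0, 0, 0]], [[0.25, 0, 0], [0, 0, 0]], [[0.25, 0, 0], [0, 0, 0]], [[0.25, 0, 0], [0, 0, 0]]]'

```text
time: 18.9
ee_pos: [634.1, -185.1, 174.8]
tool_rot: [-2.493, 1.911, 0.003]
contact_force: [4.6, 2.8, -9.5]
finger_gap: 21.9
```

```bash
python3 - <<'E'
from h import *
o=observe();print(o["time"],o["ee_pos"],o["contact_force"],o["finger_gap"])
d=o["ee_pos"]-np.array([613.65,-108.78,174.2]);print(d[0]*np.sin(YAW)-d[1]*np.cos(YAW), d[0]*np.cos(YAW)+d[1]*np.sin(YAW))
E
```

```text
18.9 [ 634.12083077 -185.06102465  174.78071905] [ 4.62330835  2.843762   -9.53950452] 21.8546524835039
78.98005713555179 0.014477807360410822
```

Emit:
play_rows --plan '[[[0.012, 0, 0], [0, 0, 0]], [[0.012, 0, 0], [0, 0, 0]], [[0.012, 0, 0.03], [0, 0, 0]], [[0.012, 0, 0.05], [0, 0, 0]], [[0.012, 0, 0.06], [0, 0, 0]], [[0.012, 0, 0.06], [0, 0, 0]], [[0.012, 0, 0.06], [0, 0, 0]]]'

```text
time: 19.6
ee_pos: [634.3, -185.9, 170.1]
tool_rot: [-2.493, 1.911, 0.003]
contact_force: [4.7, 4.7, -9.2]
finger_gap: 22.4
```

Emit:
play_rows --plan '[[[0, 0, 0.02], [0, 0, 0]], [[0, 0, 0.04], [0, 0, 0]], [[0, 0, 0.06], [0, 0, 0]], [[0, 0, 0.08], [0, 0, 0]], [[0, 0, 0.095], [0, 0, 0]], [[0, 0, 0.095], [0, 0, 0]], [[0, 0, 0.095], [0, 0, 0]]]'

```text
time: 20.3
ee_pos: [634.6, -186.8, 162.9]
tool_rot: [-2.493, 1.912, 0.0]
contact_force: [2.9, 3.1, -7.6]
finger_gap: 22.4
```

Emit:
play_rows --plan '[[[0, 0, 0.01], [0, 0, 0]], [[0, 0, 0.02], [0, 0, 0]], [[0, 0, 0.02], [0, 0, 0]], [[0, 0, 0.02], [0, 0, 0]]]'

```text
time: 20.7
ee_pos: [634.8, -187.2, 162.0]
tool_rot: [-2.493, 1.912, -0.002]
contact_force: [1.0, 3.5, -1.4]
finger_gap: 22.3
```

Emit:
play_rows --plan '[[[0, 0, 0.008], [0, 0, 0]], [[0, 0, 0.012], [0, 0, 0]], [[0, 0, 0.012], [0, 0, 0]], [[0, 0, 0.012], [0, 0, 0]]]'

```text
time: 21.1
ee_pos: [634.9, -187.2, 161.9]
tool_rot: [-2.493, 1.912, -0.003]
contact_force: [-1.1, 4.8, 6.1]
finger_gap: 22.3
```

```bash
python3 - <<'E'
from h import *
o=observe();print(o["time"],o["ee_pos"],o["contact_force"],o["finger_gap"])
im,d=grab_frame("scene");im2,_=grab_frame("top")
a=cv2.resize(im[110:260,120:270,::-1],(400,400),interpolation=cv2.INTER_CUBIC);b=cv2.resize(im2[110:260,240:390,::-1],(400,400),interpolation=cv2.INTER_CUBIC)
cv2.imwrite("pics/m6.png",np.hstack([a,b]))
E
```

```text
21.1 [ 634.85236233 -187.18483536  161.90636285] [-1.09593507  4.75753955  6.10041444] 22.31591011655413
```

View pics/m6.png

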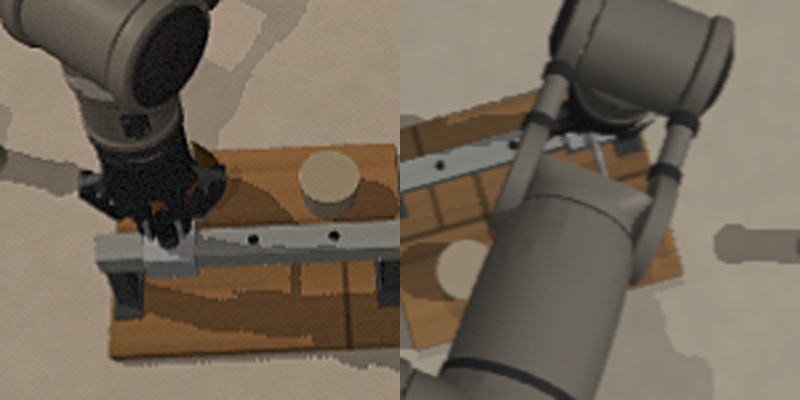

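```bash
python3 -c "
from cell import hand_in;print(hand_in())"
```

```text
the job is handed in; nothing more can be done
None
```

The job is handed in at 21.1 s of robot time. The bowl is on the dome and the pin is home in hole0, with the gripper still holding the knob. I could not fully see the bowl or the pad at the end.

**Bowl:** I picked the brown-tan bowl by its foot; the orange, red and grey ones don't fit the description. It touched down on the dome at TCP height 117 mm (117.4 expected). A picture taken after letting go showed it balanced.

**Sleeve and pin:** I gripped the knob, lifted the plunger about 12.5 mm (9.4 N, matching the spring) and slid the sleeve towards the dome to hole0. The pin came down onto a firm stop at TCP height 161.9 mm, the same height as when I first gripped the knob. I kept about 6 N of downward push and a 60 N grip on it.

**Last checks:**
- **Holes:** the middle hole and hole2 are open, and the sleeve covers hole0.
- **Bowl at the end:** only its brown edge shows behind the gripper. That the pad stands over the foot is inferred from the sleeve's position, not seen.
- **Sleeve travel:** the final TCP reading is about 81 mm along the tube, not 80, with about 5 N sideways on the knob. That is within the pin's play in the hole, so I left it.

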